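# Pack the pencil case and park it for the night

### The job

Pack up the study desk: draw the highlighters up out of the pen stand and lay them in the open wooden case, together with the pointer stick, the eraser and the sharpener - whichever of these are there. When everything lies inside, shut the lid fully, and only then push the shut case across the desk until it rests squarely and wholly on the green mat. Do not knock or shift the steel glass, the globe or the night lamp.

Things in the scene. Friction and masses are not known exactly. Their poses are not given: they have to be found in the camera images.
- case: loose wooden pencil case standing open on the desk, about 0.8 kg with its lid apart, 250 mm along its x, 160 mm along its y, 60 mm high, walls and floor 6 mm (inside 238 x 148 x 54 mm). Origin at the centre of its underside, z up; the lid is hinged on its -y rim, 80 mm from the origin in y and 60 mm up
- lid (a joint): hinge angle of the case's flat lid (250 x 160 x 8 mm, stiff hinge, no knob): 0 is shut, lying flat on the rim, 1.57 stands upright, larger leans back to the -y side of the case. It stays where it is left. The hinge line runs along the case's x at case y = -80 mm, z = 60 mm, and is the edge of the lid's inner face; shut, the lid's top is 68 mm above the desk
- mat: green felt mat let in flush with the desk, 300 mm along its x, 210 mm along its y, no height to speak of. Origin at its centre; fixed
- stand: grey pen stand, fixed to the desk, 170 mm along its x, 56 mm along its y, 75 mm high, with three slots in a row along x at -52, 0 and +52 mm, 60 mm deep, each a loose fit for one highlighter. Origin at the centre of its underside
- marker0: yellow flat highlighter, a 22 x 14 mm bar 130 mm long with a black cap; it stands cap up in a slot of the pen stand. Origin at its middle; z along its length towards the cap, y along its 22 mm width, x along its 14 mm thickness. Absent in some runs.
- marker1: red flat highlighter, a 22 x 14 mm bar 130 mm long with a black cap; it stands cap up in a slot of the pen stand. Origin at its middle; z along its length towards the cap, y along its 22 mm width, x along its 14 mm thickness. Absent in some runs.
- marker2: green flat highlighter, a 22 x 14 mm bar 130 mm long with a black cap; it stands cap up in a slot of the pen stand. Origin at its middle; z along its length towards the cap, y along its 22 mm width, x along its 14 mm thickness. Absent in some runs.
- pointer: dark wooden pointer stick with a red end, 170 mm along its x, 16 mm square, lying on the desk. Origin at the centre of its underside. Absent in some runs.
- eraser: blue eraser in a white paper sleeve, 64 mm along its x, 30 mm wide, 20 mm high, lying on the desk. Origin at the centre of its underside. Absent in some runs.
- sharpener: orange plastic sharpener, 60 mm along its x, 28 mm wide, 22 mm high, lying on the desk. Origin at the centre of its underside. Absent in some runs.
- glass: steel drinking glass, 76 mm across, 115 mm high; to be left alone. Origin at the centre of its underside
- globe: small globe on a stand, 116 mm across its foot, 172 mm high; to be left alone. Origin at the centre of its underside
- lamp: plastic night lamp with a red press button, 110 mm across its foot, 142 mm high; to be left alone. Origin at the centre of its underside

How it is judged:
By the outcome, as a careful person would: the job done as asked, in the order asked, and still so for the second after the job is handed in, with the robot touching nothing.
Of marker0, marker1, marker2, pointer, eraser, sharpener only 4 to 6 are there at a start; the rules pass over those that are not, and their reading is None.
At some moment in a run one of pointer, eraser, sharpener may be knocked a few centimetres aside while the robot is not near it.
It also fails if it takes over 210 s, if anything falls off the work surface, if the arm or the gripper's body presses on something with over 40 N, if the wrist force passes 120 N, or if a joint passes its speed limit or range.

### The arm

A 6-joint arm with a two-finger parallel gripper is mounted at the origin on the work surface. World frame = base frame: x ahead of the robot, y to its left, z up, the work surface at z = 0. Lengths are in m, angles in rad, forces in N, time in s.
With the tool pointing down it reaches from about 0.35 to 0.85 m from the base axis. Payload 8.1 kg.
Tool frame: the origin (TCP) lies midway between the tips of the shut fingers; the grasp point (between the pads) lies 19 mm behind it (arm.pinch_z is the distance from the TCP to the grasp point, in m); z points along the fingers, y is the line along which they close (so a half turn about z gives the same grasp; the last joint's range is limited). The gripper opens to 93 mm and grips with 3 to 60 N. Pads are 15 mm wide; open, the fingers measure 128 mm over their backs; the gripper's body (75 mm by 188 mm) begins 65 mm behind the grasp point.
Start: joints at [1.106, 0.13, 1.488, -0, 1.523, -0.085], TCP at [0.222, 0.557, 0.219] pointing down, gripper open.
Joint ranges: [-2.96, 2.96], [-0.89, 2.26], [0.02, 2.5], [-1.34, 4.48], [0, 2.73], [-2.66, 2.66]. Speed limits (rad/s): [2.39, 2.39, 2.79, 3.14, 3.14, 3.14].

### API

Orientations are given as a unit quaternion [w, x, y, z].
In Python, from workcell import arm, capture, camera_info, recognise, cut_out, place_of gives the robot as it stands. The module is installed in compiled form; this text tells all that it offers. Calls block until the motion is done:
- arm.movep(position, orientation): joint-space move of the TCP to a pose.
- arm.move_linear(position, rot=None, feed=0.15, guard=None): straight line of the TCP; rot=None keeps the orientation; feed is the mean speed in m/s. With guard (N) it stops when the force on the tool has changed by that much, and returns True; else False.
- arm.movej(angles): joint-space move.
- arm.grip(opening, force=None): opening from 0.0 (shut) to 1.0 (fully open); force is the grip in N (None keeps the last); returns when the fingers have stopped.
- arm.sleep(seconds).
- arm.inverse_kinematics(position, orientation): joint angles nearest the present ones, or None.
- capture(name): name is "side" or "top"; returns the picture (400x640x3 uint8, blue, green, red); there is no depth.
- camera_info(name): a dict with "fx", "fy", "cx", "cy" (pixels), "extrinsics" (4x4, takes a point from camera to world coordinates). Camera axes: x right, y down, z forward; pixel columns grow to the right and rows downward; lengths in m; the calibration is good to about 2 mm. A picture is of the moment at which its call begins. camera_info takes no time and is no camera call.
A pose or a line that the arm cannot do raises arm.MotionError and nothing moves.
- arm.sign_off(): hands the job in; it is judged then, once.
Trained networks look in the newest picture that a camera, given by its name, has taken for a name from the list of things; names that differ only in an ending like _2 or _b are one class to them, and where a whole thing is asked for, a point or a joint stands for the part that bears it (a point fixed in the world has none). Each returns a list of dicts, best first, with "score" (0 to 1); they miss things now and then, are a little off and sometimes report something else, mostly with a low value. They report only what shows in the picture. A call takes as long as a camera call.
- recognise(camera, label): "centre" ([x, y, z] in m, in world coordinates, good to about 4 mm: the middle of the surface that is visible of it).
- cut_out(camera, label): "mask" (400x640 bool, what is visible of it).
- place_of(camera, label): "centre" ([x, y, z] in m, in world coordinates, good to about 4 mm: a listed point, or the origin of a listed thing).
Readings, each from a call of its own:
- arm.read_time(): time.
- arm.read_joint_pos(): joint angles.
- arm.read_joint_vel(): joint speeds.
- arm.read_effort(): joint torques, N m.
- arm.read_eef_pos(): TCP position.
- arm.read_ee_rot(): TCP orientation.
- arm.read_wrist_force(): force on the tool from outside, world axes, zero at the start.
- arm.read_torque(): the same for the moment, N m.
- arm.read_grip_width(): opening from 0.0 (shut) to 1.0 (fully open).
- arm.read_gripper_force(): force on a finger pad.
Only numpy, scipy, OpenCV 4.12 (cv2) and the standard library are available. Lean on these libraries where they do the work, as an engineer would, in place of code of your own. Each camera call takes 0.05 s, during which the arm holds its last target. There are 200 camera calls.

## Working session

There is one attempt and no reset: what is moved stays moved. The work goes in short steps, each a Python script; the robot and the scene stay as the last script left them, time stands still between calls to the robot, and variables do not carry over. Pictures are saved under pics/ and viewed, at most 14 in all, crops included, and the job is handed in when it is done.

```bash
mkdir -p pics; python3 - <<'E'
from workcell import arm, capture, camera_info, recognise, cut_out, place_of
import cv2, numpy as np
for c in ("top","side"):
    im=capture(c); cv2.imwrite(f"pics/{c}0.png",im)
    i=camera_info(c); print(c,i["fx"],i["fy"],i["cx"],i["cy"]);print(np.round(i["extrinsics"],3).tolist())
    for n in "case lid mat stand marker0 marker1 marker2 pointer eraser sharpener glass globe lamp".split():
        r=place_of(c,n); print(c,n,[(np.round(d["centre"],3).tolist(),round(d["score"],2)) for d in r[:2]])
print(arm.read_time(),arm.pinch_z,arm.read_ee_rot())
E
```

```text
top 399.93334415236785 399.93334415236785 320.3891521482543 201.85168644719192
[[0.022, -0.988, 0.156, 0.438], [-1.0, -0.025, -0.016, 0.057], [0.02, -0.155, -0.988, 0.972], [0.0, 0.0, 0.0, 1.0]]
top case [([0.5, 0.067, -0.004], 0.61)]Traceback (most recent call last):
  File "<stdin>", line 7, in <module>
ValueError: it knows: case, eraser, glass, globe, lamp, marker, mat, pointer, sharpener, stand
```

```bash
python3 - <<'E'
from workcell import arm, capture, camera_info, recognise, cut_out, place_of
import cv2, numpy as np
for c in ("top","side"):
    im=capture(c); cv2.imwrite(f"pics/{c}0.png",im)
    i=camera_info(c); print(c,i["fx"],i["fy"],i["cx"],i["cy"]);print(np.round(i["extrinsics"],3).tolist())
    for n in "case mat stand marker pointer eraser sharpener glass globe lamp".split():
        r=place_of(c,n); print(c,n,[(np.round(d["centre"],3).tolist(),round(d["score"],2)) for d in r[:4]])
print(arm.read_time(),arm.pinch_z,arm.read_ee_rot())
E
```

```text
top 399.93334415236785 399.93334415236785 320.3891521482543 201.85168644719192
[[0.022, -0.988, 0.156, 0.438], [-1.0, -0.025, -0.016, 0.057], [0.02, -0.155, -0.988, 0.972], [0.0, 0.0, 0.0, 1.0]]
top case [([0.5, 0.069, -0.002], 0.95)]
top mat [([0.482, -0.202, 0.002], 0.81), ([0.741, -0.197, 0.003], 0.67)]
top stand [([0.478, 0.339, 0.001], 0.88), ([0.48, -0.204, -0.001], 0.45)]
top marker [([0.535, 0.336, 0.086], 0.68), ([0.429, 0.346, 0.081], 0.67), ([0.482, 0.342, 0.083], 0.48)]
top pointer [([0.526, -0.201, 0.001], 0.91)]
top eraser [([0.441, -0.322, -0.003], 0.79), ([0.609, -0.312, -0.0], 0.73)]
top sharpener [([0.613, -0.314, 0.001], 0.87)]
top glass [([0.742, -0.201, 0.003], 0.72), ([0.636, 0.456, -0.003], 0.61)]
top globe [([0.717, 0.299, 0.001], 0.59)]
top lamp [([0.744, -0.201, 0.004], 0.6)]
side 463.3349446971887 463.3349446971887 315.1309422756213 197.30761810945862
[[0.877, -0.309, 0.368, 0.161], [-0.48, -0.596, 0.644, -0.667], [0.021, -0.741, -0.671, 0.857], [0.0, 0.0, 0.0, 1.0]]
side case [([0.5, 0.069, 0.002], 0.92)]
side mat [([0.479, -0.208, 0.002], 0.7), ([0.531, 0.336, 0.081], 0.2)]
side stand [([0.482, 0.343, -0.004], 0.62), ([0.499, 0.071, -0.001], 0.38)]
side marker [([0.531, 0.334, 0.082], 0.71), ([0.43, 0.348, 0.084], 0.58), ([0.482, 0.342, 0.079], 0.5)]
side pointer [([0.529, -0.197, 0.004], 0.7)]
side eraser [([0.443, -0.318, 0.002], 0.94)]
side sharpener [([0.608, -0.311, -0.001], 0.57)]
side glass [([0.642, 0.455, 0.003], 0.93), ([0.609, -0.312, 0.001], 0.23)]
side globe [([0.71, 0.299, -0.004], 0.58)]
side lamp [([0.527, -0.198, 0.002], 0.73), ([0.608, -0.313, 0.0], 0.73), ([0.742, -0.2, -0.001], 0.67)]
1.2 0.0188 [-1.06045410e-05  1.88754912e-01  9.82024227e-01 -2.34400194e-05]
```

View pics/top0.png

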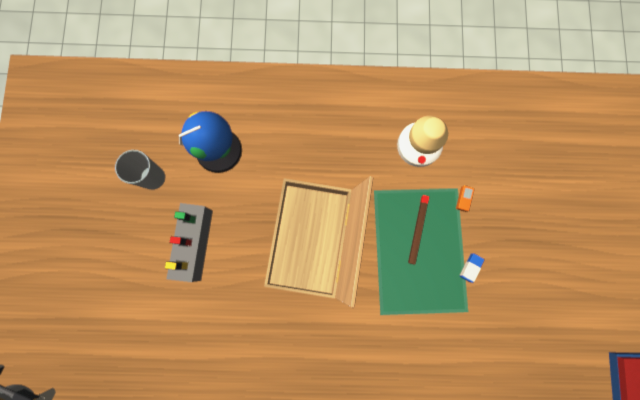

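View pics/side0.png

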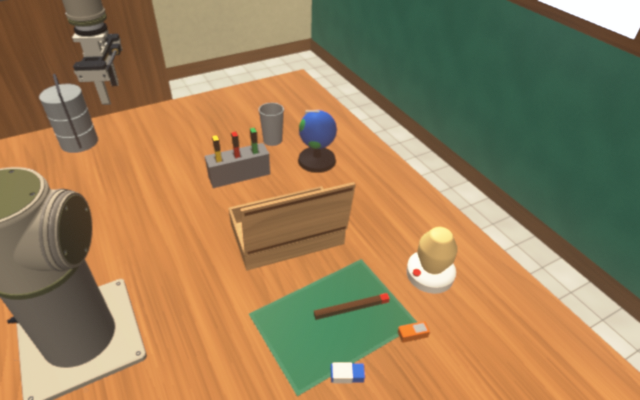

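The top view shows the case rim spanning about (287,180) to (265,285), with the lid leaning back at right, up to (371,178)/(355,305). The stand is at (190,243) with green, red and yellow markers. The pointer lies on the mat (425,198)-(412,262), the sharpener is at (466,198) and the eraser at (472,267). All six items are there.

```bash
cat > h.py <<'E'
from workcell import arm, capture, camera_info, recognise, cut_out, place_of
import cv2, numpy as np
from scipy.spatial.transform import Rotation as Ro
def unproj(c,uv,z):
    i=camera_info(c);E=np.array(i["extrinsics"]);uv=np.atleast_2d(uv).astype(float)
    d=np.c_[(uv[:,0]-i["cx"])/i["fx"],(uv[:,1]-i["cy"])/i["fy"],np.ones(len(uv))]@E[:3,:3].T
    o=E[:3,3]; return (o+d*((z-o[2])/d[:,2])[:,None])[:,:2]
def proj(c,P):
    i=camera_info(c);E=np.array(i["extrinsics"]);p=(np.atleast_2d(P)-E[:3,3])@E[:3,:3]
    return np.c_[p[:,0]/p[:,2]*i["fx"]+i["cx"],p[:,1]/p[:,2]*i["fy"]+i["cy"]]
def rect(c,n,z,near=None):
    "world centre, sizes, yaw of the long side (-pi/2..pi/2) of a thing whose mask lies at height z"
    r=cut_out(c,n)
    for d in r:
        ys,xs=np.nonzero(d["mask"])
        if len(xs)<20: continue
        w=unproj(c,np.c_[xs,ys],z)*1000
        (cx,cy),(a,b),an=cv2.minAreaRect(w.astype(np.float32))
        if b>a:a,b,an=b,a,an+90
        if near is not None and np.hypot(cx/1e3-near[0],cy/1e3-near[1])>.04: continue
        y=np.radians(an); y=(y+np.pi/2)%np.pi-np.pi/2
        return np.array([cx,cy])/1e3,(round(a),round(b)),y,d["score"]
def quat(R): return Ro.from_matrix(R).as_quat(scalar_first=True)
def frame(z,y):
    "tool rotation from approach direction z and closing line y"
    z=np.array(z,float);z/=np.linalg.norm(z);y=np.array(y,float);y-=z*(y@z);y/=np.linalg.norm(y)
    return np.c_[np.cross(y,z),y,z]
def down(yaw):
    "quaternion, tool down, closing line at yaw; of the two half turns that with the last joint nearer its middle"
    best=None
    for k in (0,np.pi):
        a=yaw+k; best=best or []; best.append(quat(frame([0,0,-1],[np.cos(a),np.sin(a),0])))
    return best
E
python3 - <<'E'
from h import *
t=cv2.imread("pics/top0.png"); s=cv2.imread("pics/side0.png")
a=cv2.resize(t[165:315,255:385],None,fx=3.8,fy=3.8,interpolation=cv2.INTER_CUBIC)
b=cv2.resize(t[195:290,155:220],None,fx=3.4,fy=6,interpolation=cv2.INTER_CUBIC)
b=cv2.resize(t[195:290,155:220],None,fx=4.4,fy=6,interpolation=cv2.INTER_CUBIC)
out=np.zeros((570,800,3),np.uint8);out[:a.shape[0],:a.shape[1]]=a;w=800-a.shape[1];out[:min(570,b.shape[0]),a.shape[1]:a.shape[1]+min(w,b.shape[1])]=b[:570,:w]
cv2.imwrite("pics/z.png",out);print(a.shape,b.shape)
capture("top");capture("side")
for n,z in (("mat",0),("pointer",.016),("eraser",.02),("sharpener",.022),("stand",.075)):
    for c in ("top","side"):
        r=rect(c,n,z); print(n,c,r)
E
```

```text
(570, 494, 3) (570, 286, 3)
mat top (array([ 0.48005655, -0.20240756]), (302, 214), np.float64(0.058285831265365795), 0.8)
mat side (array([ 0.48024756, -0.20049112]), (303, 214), np.float64(0.051385439400537525), 0.71)
pointer top (array([ 0.52949115, -0.19570418]), (169, 19), np.float64(-0.21377833228727638), 0.92)
pointer side (array([ 0.52643378, -0.20198677]), (171, 26), np.float64(-0.20716636909088226), 0.72)
eraser top (array([ 0.4414187 , -0.32106161]), (68, 38), np.float64(-0.4433225782278223), 0.76)
eraser side (array([ 0.43684012, -0.32677554]), (61, 38), np.float64(-0.4905109964248817), 0.81)
sharpener top (array([ 0.60631403, -0.30892505]), (62, 32), np.float64(-0.2710450841555776), 0.72)
sharpener side (array([ 0.60170441, -0.31621777]), (65, 37), np.float64(-0.27133084134054286), 0.96)
stand top (array([0.48217282, 0.33014728]), (171, 76), np.float64(-0.10696293570583393), 0.94)
stand side (array([0.55030688, 0.3839754 ]), (126, 21), np.float64(1.1738009004676022), 0.72)
```

View pics/z.png

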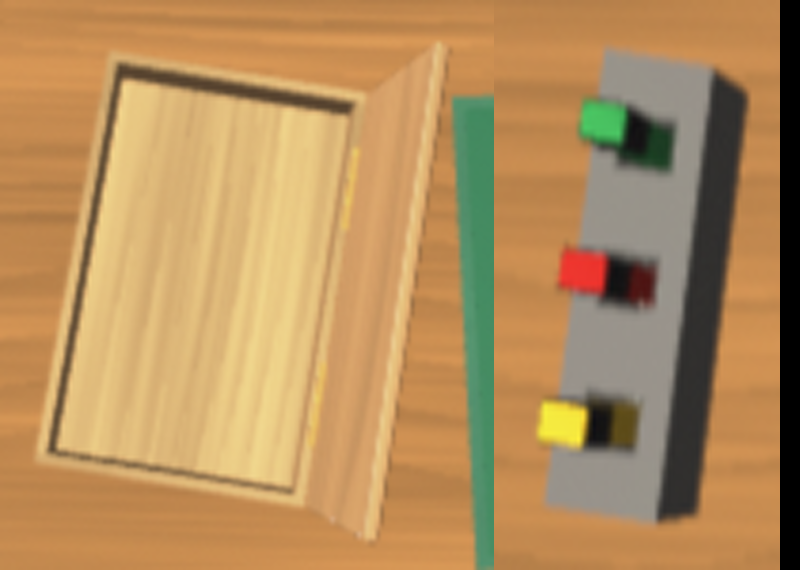

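The zoom shows the four rim corners of the case and the lid edge, with the lid leaning back slightly. The markers have their 22 mm width across the row.

```bash
python3 - <<'E'
from h import *
from scipy.optimize import least_squares
k=lambda p:np.array([255+p[0]/3.8,165+p[1]/3.8])
px=np.array([k(p) for p in [(110,55),(40,460),(303,502),(365,95),(443,43),(372,540)]])
def res(v):
    x,y,a,t=v;R=np.array([[np.cos(a),-np.sin(a)],[np.sin(a),np.cos(a)]])
    L=[(.125,.08,.06),(-.125,.08,.06),(-.125,-.08,.06),(.125,-.08,.06)]
    yy=-.08+.16*np.cos(t)-.008*np.sin(t)*.5; zz=.06+.16*np.sin(t)
    L+=[(.125,yy,zz),(-.125,yy,zz)]
    L=np.array(L);P=np.c_[L[:,:2]@R.T+[x,y],L[:,2]]
    return (proj("top",P)-px).ravel()
s=least_squares(res,[.5,.07,-.2,1.8]);print(s.x,np.round(s.fun,1))
# marker reachability
sy=-.107
h=np.array([np.cos(sy),np.sin(sy),0]);n=np.array([-np.sin(sy),np.cos(sy),0])
for al in (45,60,70):
  for sg in (1,-1):
    R=frame(h*np.sin(np.radians(al))-[0,0,np.cos(np.radians(al))],n*sg)
    for p in ([.43,.347,.12],[.482,.342,.12],[.533,.335,.12]):
        print(al,sg,p,np.round(q,2) if (q:=arm.inverse_kinematics(np.array(p)+R[:,2]*arm.pinch_z,quat(R))) is not None else None)
ca=s.x[2]
ch=np.array([np.cos(ca),np.sin(ca),0]);cn=np.array([-np.sin(ca),np.cos(ca),0])
for be in (20,30,45):
  for dr in (1,-1):
   for sg in (1,-1):
    R=frame(dr*ch*np.sin(np.radians(be))-[0,0,np.cos(np.radians(be))],cn*sg)
    p=np.array([s.x[0],s.x[1],.03])+cn*.03
    q=arm.inverse_kinematics(p+R[:,2]*arm.pinch_z,quat(R));print("place",be,dr,sg,np.round(q,2) if q is not None else None)
E
```

```text
[ 0.49987193  0.0662696  -0.13546862  1.6925778 ] [-0.2 -1.1 -1.   0.7  0.7  1.1  0.6 -0.8  0.  -0.5  0.   0.3]
45 1 [0.43, 0.347, 0.12] [ 1.   -0.14  2.19 -0.92  0.92  0.06]
45 1 [0.482, 0.342, 0.12] [ 0.9  -0.08  2.13 -0.93  0.84 -0.01]
45 1 [0.533, 0.335, 0.12] [ 0.8  -0.01  2.07 -0.92  0.77 -0.08]
45 -1 [0.43, 0.347, 0.12] None
45 -1 [0.482, 0.342, 0.12] None
45 -1 [0.533, 0.335, 0.12] None
60 1 [0.43, 0.347, 0.12] [ 1.13 -0.01  2.24 -1.31  1.01  0.49]
60 1 [0.482, 0.342, 0.12] None
60 1 [0.533, 0.335, 0.12] None
60 -1 [0.43, 0.347, 0.12] [ 1.13 -0.01  2.24 -1.31  1.01 -2.65]
60 -1 [0.482, 0.342, 0.12] None
60 -1 [0.533, 0.335, 0.12] None
70 1 [0.43, 0.347, 0.12] None
70 1 [0.482, 0.342, 0.12] None
70 1 [0.533, 0.335, 0.12] None
70 -1 [0.43, 0.347, 0.12] None
70 -1 [0.482, 0.342, 0.12] None
70 -1 [0.533, 0.335, 0.12] None
place 20 1 1 [ 0.16 -0.17  2.23 -0.15  0.75 -1.19]
place 20 1 -1 [ 0.16 -0.17  2.23 -0.15  0.75  1.95]
place 20 -1 1 [ 0.05  0.42  1.58  0.06  1.48 -1.41]
place 20 -1 -1 [0.05 0.42 1.58 0.06 1.48 1.74]
place 30 1 1 [ 0.21 -0.28  2.38 -0.32  0.57 -1.  ]
place 30 1 -1 [ 0.21 -0.28  2.38 -0.32  0.57  2.14]
place 30 -1 1 [ 0.03  0.59  1.41  0.08  1.66 -1.42]
place 30 -1 -1 [0.03 0.59 1.41 0.08 1.66 1.72]
place 45 1 1 None
place 45 1 -1 None
place 45 -1 1 [ 0.01  0.84  1.15  0.11  1.93 -1.42]
place 45 -1 -1 [0.01 0.84 1.15 0.11 1.93 1.72]
```

```bash
cat >> h.py <<'E'
SY=-.109; S0=np.array([.4817,.3413]); C0=np.array([.4999,.0665]); CA=-.1355
def cw(x,y,z=0):
    c,s=np.cos(CA),np.sin(CA); return np.array([C0[0]+c*x-s*y,C0[1]+s*x+c*y,z])
def dirs(a): return np.array([np.cos(a),np.sin(a),0]),np.array([-np.sin(a),np.cos(a),0])
UP=np.array([0,0,1.])
def tcp(g,R): return np.asarray(g)+R[:,2]*arm.pinch_z
def near_yaw(yaw,p):
    "tool-down quaternion with closing line at yaw, half turn chosen for small joint-6 angle"
    qs=[(abs(j[5]),q) for q in down(yaw) if (j:=arm.inverse_kinematics(p,q)) is not None]
    return min(qs,key=lambda t:t[0])[1]
def marker(off,py,px=-.04,tau=12,gz=.12):
    h,n=dirs(SY); g=np.append(S0,gz)+h*off
    for al in (50,48,46,44,42,40):
        a=np.radians(al);R=frame(h*np.sin(a)-UP*np.cos(a),n)
        try_=[tcp(g-R[:,2]*b,R) for b in (.07,0)]+[tcp(g+UP*.14,R)]
        if all(arm.inverse_kinematics(p,quat(R)) is not None for p in try_): break
    else: raise SystemExit("no ik")
    q=quat(R); arm.grip(.5,35)
    arm.movep(try_[0],q); arm.move_linear(try_[1],feed=.08); arm.grip(0,35)
    w=arm.read_grip_width(); print("alpha",al,"width",w*93)
    arm.move_linear(try_[2],feed=.12)
    ch,cn=dirs(CA); b=np.radians(90-tau-al); P=frame(-ch*np.sin(b)-UP*np.cos(b),cn); t=np.radians(tau)
    g=cw(px+(gz-.08)*np.cos(t),py,.013+(gz-.015)*np.sin(t)+.003)
    arm.movep(tcp(g+UP*.2,P),quat(P)); arm.move_linear(tcp(g+UP*.03,P),feed=.15)
    print("touch",arm.move_linear(tcp(g,P),feed=.04,guard=8), arm.read_grip_width()*93)
    arm.grip(.42); arm.move_linear(tcp(g+UP*.16,P),feed=.15)
def nudge(y0,y1,x=-.04,op=.5):
    "spread fingers push a lying marker towards the hinge: finger middle from case y0 to y1"
    arm.grip(op); p=cw(x,y0,.16);q=near_yaw(CA,p)
    arm.movep(p,q);arm.move_linear(cw(x,y0,.012),feed=.1,guard=15)
    print("nudge",arm.move_linear(cw(x,y1,.012),feed=.06,guard=15),arm.read_eef_pos())
    arm.move_linear(cw(x,y1+.004,.012));arm.move_linear(cw(x,y1+.004,.16))
def snap(c,name): im=capture(c); cv2.imwrite(f"pics/{name}.png",im); return im
E
python3 - <<'E'
from h import *
marker(-.052,.025)
snap("top","t1"); print(arm.read_time(), arm.read_wrist_force())
E
```

```text
alpha 50 width 21.90879833028915
touch False 21.3370673875378
11.8083 [ 0.1307568   0.83938392 -0.75991328]
```

View pics/t1.png

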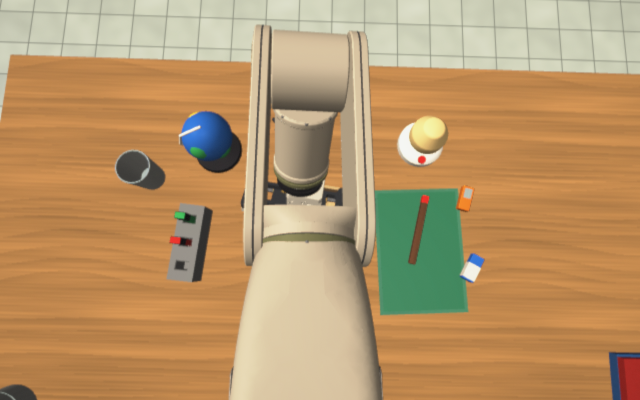

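The arm hides the case, and the yellow marker's slot is empty at (181,265). Next I nudge it aside, then look from clear.

```bash
python3 - <<'E'
from h import *
nudge(.052,-.034)
h,n=dirs(SY)
arm.movej([1.106,.13,1.488,0,1.523,-.085])
im=snap("top","t2"); cv2.imwrite("pics/t2z.png",cv2.resize(im[165:315,155:385],None,fx=3,fy=3,interpolation=cv2.INTER_CUBIC)); print(arm.read_time())
E
```

```text
nudge False [0.45568797 0.03845463 0.01199742]
20.4
```

View pics/t2z.png

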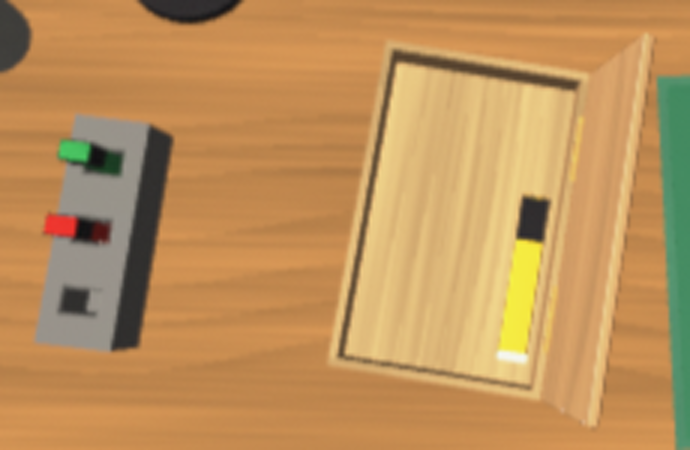

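Yellow lies flat along the hinge side. Now red and green.

```bash
python3 - <<'E'
from h import *
marker(0,.025); nudge(.052,-.007)
marker(.052,.028); nudge(.054,.019)
arm.movej([1.106,.13,1.488,0,1.523,-.085])
im=snap("top","t3"); cv2.imwrite("pics/t3z.png",cv2.resize(im[150:320,155:485],None,fx=2.4,fy=2.4,interpolation=cv2.INTER_CUBIC)); print(arm.read_time())
for n,z in (("pointer",.016),("eraser",.02),("sharpener",.022)): print(n,rect("top",n,z),[(np.round(d["centre"],3),round(d["score"],2)) for d in place_of("top",n)])
E
```

```text
alpha 50 width 21.6283627542338
touch False 22.04250323938026
nudge False [0.4593352  0.06514352 0.01198792]
alpha 50 width 21.567956199887732
touch False 21.616503620393384
nudge False [0.46282645 0.09057454 0.01199458]
52.5167
pointer (array([ 0.53552191, -0.22267598]), (174, 23), np.float64(-0.20632081544478176), 0.77) [(array([ 0.529, -0.227,  0.   ]), 0.76)]
eraser (array([ 0.44085031, -0.32034604]), (65, 36), np.float64(-0.49848237019970654), 0.97) [(array([ 0.44 , -0.326, -0.002]), 0.74)]
sharpener (array([ 0.60624036, -0.30832474]), (63, 33), np.float64(-0.2708598613017621), 0.83) [(array([ 0.609, -0.312, -0.001]), 0.65)]
```

View pics/t3z.png

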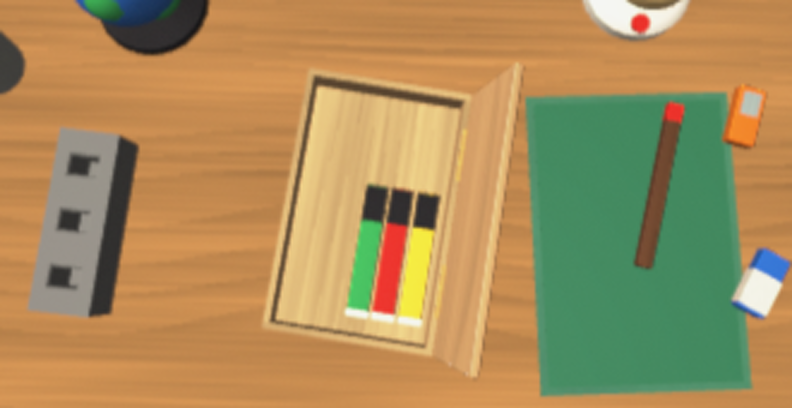

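All three highlighters lie neatly side by side, and the pointer has been knocked about 26 mm towards -y. Next I pick it up at its newly measured position.

```bash
cat >> h.py <<'E'
def pick(xy,yaw,op,z=.005,force=25):
    p=np.array([*xy,.12]);q=near_yaw(yaw,p); arm.grip(op,force); e=arm.read_eef_pos()
    if e[2]<.28: arm.move_linear([e[0],e[1],.3],feed=.25)
    arm.movep(p+UP*.16,q); arm.move_linear(p,feed=.25); hit=arm.move_linear(p*[1,1,0]+UP*z,feed=.08,guard=12)
    arm.grip(0,force); print("pick hit",hit,"width",arm.read_grip_width()*93)
    arm.move_linear(p+UP*.2,feed=.2)
def place(x,y,yaw,op,z=.013):
    "case coordinates, yaw relative to the case"
    p=cw(x,y,.32);q=near_yaw(CA+yaw,p); arm.movep(p,q); arm.move_linear(cw(x,y,.08),feed=.2)
    print("place",arm.move_linear(cw(x,y,z),feed=.06,guard=10),arm.read_grip_width()*93)
    arm.grip(op); arm.move_linear(cw(x,y,.12),feed=.15)
E
python3 - <<'E'
from h import *
pick((.531,-.225),-.209+np.pi/2,.45)
place(0,.043,np.pi/2,.24)
nudge(.0235,.0465,x=0,op=.6)
arm.movej([1.106,.13,1.488,0,1.523,-.085])
im=snap("top","t4"); cv2.imwrite("pics/t4z.png",cv2.resize(im[150:320,155:485],None,fx=2.4,fy=2.4,interpolation=cv2.INTER_CUBIC)); print(arm.read_time())
for n,z in (("eraser",.02),("sharpener",.022)): print(n,rect("top",n,z),[(np.round(d["centre"],3),round(d["score"],2)) for d in place_of("top",n)])
E
```

```text
pick hit False width 15.94156274342242
place False 15.768861979616394
nudge False [0.50612377 0.11302705 0.01194031]
74.9417
eraser (array([ 0.44069266, -0.31902838]), (68, 38), np.float64(-0.4984805059869437), 0.94) [(array([ 0.443, -0.325, -0.002]), 0.81)]
sharpener (array([ 0.60564044, -0.30739328]), (62, 34), np.float64(-0.24336445410140328), 0.82) [(array([ 0.608, -0.317, -0.002]), 0.76)]
```

View pics/t4z.png

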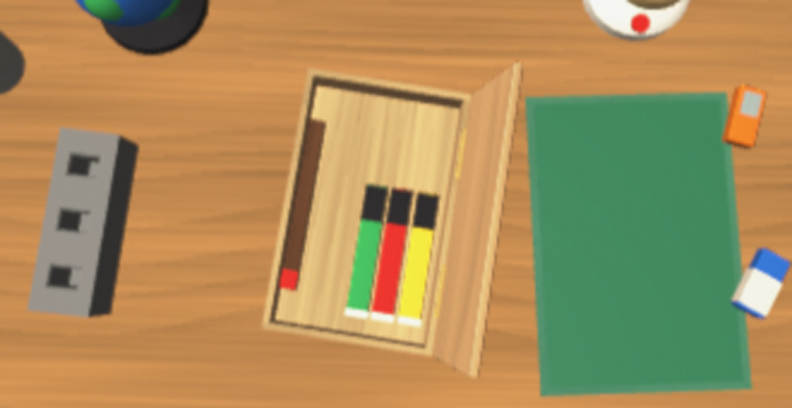

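The pointer lies along the front wall. Sharpener and eraser next.

```bash
python3 - <<'E'
from h import *
pick((.607,-.312),-.257,.85)
place(-.05,.034,0,.78)
capture("top"); r=rect("top","eraser",.02); print(r)
pick((.4415,-.3215) if r is None or np.hypot(*(r[0]-[.441,-.320]))<.01 else r[0]-[0,.002],(-.495 if r is None else r[2])+np.pi/2,.6)
place(.075,-.03,0,.4)
arm.movej([1.106,.13,1.488,0,1.523,-.085])
im=snap("top","t5"); cv2.imwrite("pics/t5z.png",cv2.resize(im[150:320,155:485],None,fx=2.4,fy=2.4,interpolation=cv2.INTER_CUBIC)); print(arm.read_time())
E
```

```text
pick hit False width 59.895096635304206
place False 59.59892762135593
(array([ 0.44113092, -0.32006851]), (67, 36), np.float64(-0.4754735904878036), 0.82)
pick hit False width 29.68184409959017
place False 29.521567303999294
105.0
```

View pics/t5z.png

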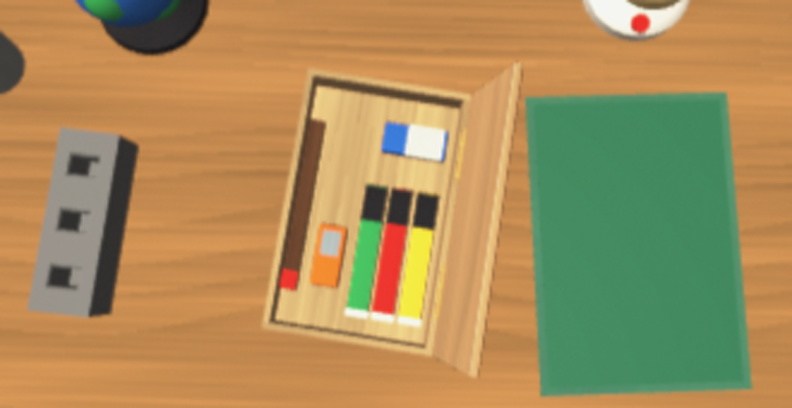

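Everything lies inside in a single layer. Now shut the lid.

```bash
python3 - <<'E'
from h import *
arm.grip(.5)
p=cw(0,-.17,.34);q=near_yaw(CA,p); print(np.round(arm.inverse_kinematics(p,q),2))
arm.move_linear([.222,.557,.33],feed=.25)
arm.movep(p,q); arm.move_linear(cw(0,-.17,.2),feed=.2)
print(arm.move_linear(cw(0,-.084,.2),feed=.06,guard=30),arm.read_wrist_force())
f=[]
for t in np.radians([80,70,60,50,40,30,20,12,6,2]):
    y=-.08+.14*np.cos(t)-.008*np.sin(t)-.008; z=.06+.14*np.sin(t)+.008*np.cos(t)
    g=arm.move_linear(cw(0,y,z),feed=.08,guard=30); f.append((g,np.round(arm.read_wrist_force(),1).tolist()))
print(f)
print(arm.move_linear(cw(0,.05,.064),feed=.03,guard=15),arm.read_eef_pos(),arm.read_wrist_force())
e=arm.read_eef_pos();arm.move_linear([e[0],e[1],.25],feed=.2)
arm.movej([1.106,.13,1.488,0,1.523,-.085])
im=snap("top","t6"); s=snap("side","s6"); cv2.imwrite("pics/t6z.png",np.vstack([cv2.resize(im[160:310,240:480],(480,300),interpolation=cv2.INTER_CUBIC),cv2.resize(s[150:300,200:440],(480,300),interpolation=cv2.INTER_CUBIC)])); print(arm.read_time())
print(rect("top","case",.068))
E
```

```text
[-0.32 -0.19  1.59 -0.    1.75 -0.18]
False [ 0.1864685  -0.47887568  0.11510092]
[(False, [0.2, -0.3, 0.4]), (False, [-0.4, -0.3, -0.2]), (False, [-0.2, -0.8, -0.2]), (False, [0.4, -0.4, -0.0]), (False, [-0.8, 0.7, -0.4]), (False, [0.5, -0.3, 0.3]), (False, [0.0, -0.8, -0.6]), (False, [0.3, -0.2, -0.7]), (False, [0.6, 0.9, -0.3]), (False, [0.9, 0.0, 0.5])]
True [0.50754791 0.11690903 0.06819659] [-1.72352136 -0.72974158  8.72615537]
118.3667
(array([0.50154636, 0.06783247]), (253, 164), np.float64(-0.14035311682102858), 0.8)
```

View pics/t6z.png

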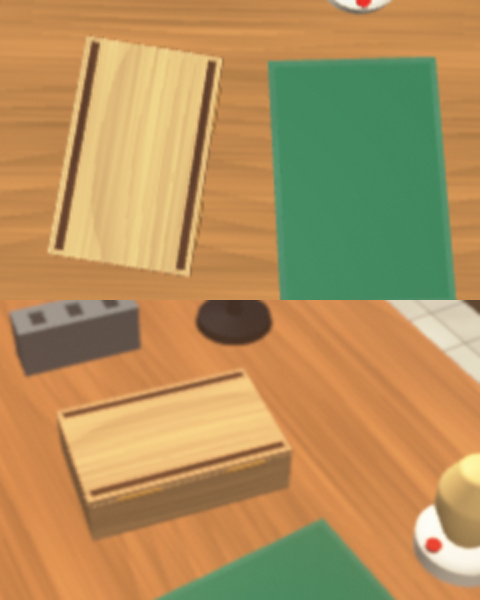

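The lid lies flat, with its top at 68 mm. Now push with both spread fingers, turning gradually to the mat's yaw.

```bash
cat >> h.py <<'E'
def pose(c,a,x,y,z):
    h,n=dirs(a); return np.append(c,0)+h*x+n*y+UP*z
def push(c0,a0,c1,a1,x0=0,n=10,back=.015):
    "two-finger push of the case from pose c0,a0 to c1,a1"
    c0,c1=np.array(c0),np.array(c1); arm.grip(1.0); d=.12
    p=pose(c0,a0,x0,d,.2); q=near_yaw(a0,p); arm.movep(p,q); arm.move_linear(pose(c0,a0,x0,d,.015),feed=.15)
    R0=Ro.from_quat(q,scalar_first=True)
    print("contact",arm.move_linear(pose(c0,a0,x0,.08,.015),feed=.03,guard=2.5))
    e=arm.read_eef_pos()[:2]; d=float((e-c0)@dirs(a0)[1][:2]); print("d",d)
    for s in np.linspace(0,1,n+1)[1:]:
        c=c0+(c1-c0)*s; a=a0+(a1-a0)*s
        arm.move_linear(pose(c,a,x0,d,.015),(Ro.from_euler("z",a-a0)*R0).as_quat(scalar_first=True),feed=.07)
    print("force",arm.read_wrist_force())
    arm.move_linear(pose(c1,a1,x0,d+back,.015)); arm.move_linear(pose(c1,a1,x0,d+back,.2),feed=.25)
E
python3 - <<'E'
from h import *
push((.5,.067),-.138,(.48,-.186),.055)
arm.movej([1.106,.13,1.488,0,1.523,-.085])
im=snap("top","t7"); cv2.imwrite("pics/t7z.png",cv2.resize(im[150:330,240:490],None,fx=3,fy=3,interpolation=cv2.INTER_CUBIC)); print(arm.read_time())
print(rect("top","case",.068),[d["centre"] for d in place_of("top","case")])
E
```

```text
contact True
d 0.09006658526600442
force [0.3916352  0.76091002 0.56647576]
132.1667
(array([ 0.48005737, -0.17996674]), (251, 175), np.float64(0.05235130967126045), 0.9) [[0.4803, -0.1866, -0.0047]]
```

View pics/t7z.png

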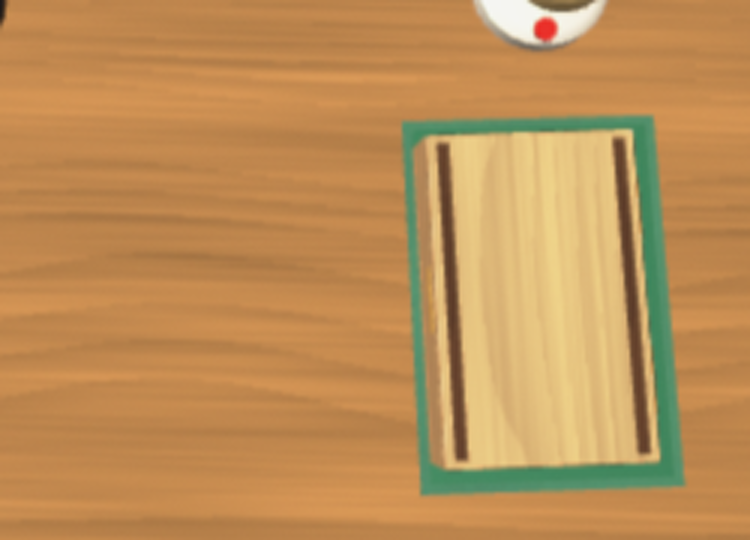

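The case is wholly on the mat, parallel to it, about 15 mm off centre to the left. One more push of about 15 mm centres it.

```bash
python3 - <<'E'
from h import *
push((.48,-.186),.055,(.48,-.201),.055,n=2)
arm.movej([1.106,.13,1.488,0,1.523,-.085])
im=snap("top","t8"); s=snap("side","s8"); cv2.imwrite("pics/t8z.png",np.vstack([im[60:360,100:580],s[60:360,100:580]])); print(arm.read_time())
print(rect("top","case",.068),[d["centre"] for d in place_of("top","case")])
E
```

```text
contact True
d 0.08965141699389839
force [-0.67539417  2.41353904 -0.88256692]
141.4583
(array([ 0.48071857, -0.19436615]), (250, 173), np.float64(0.052606423858933216), 0.75) [[0.4823, -0.202, -0.004]]
```

View pics/t8z.png

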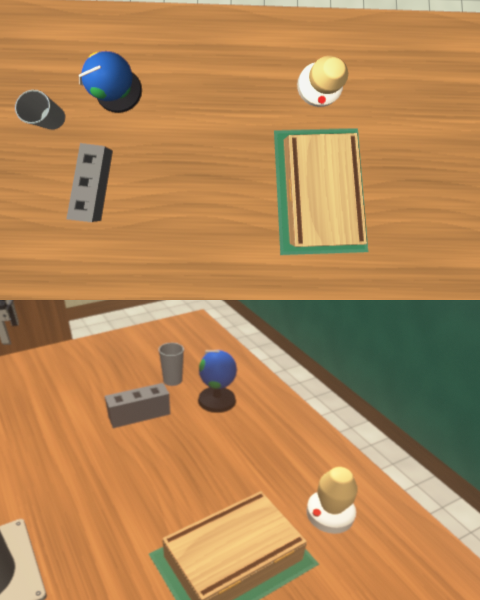

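The shut case sits centred and square on the mat, and the glass, globe and lamp look unmoved.

```bash
python3 -c "
from workcell import arm
print(arm.sign_off())"
```

```text
the job is handed in; nothing more can be done
None
```

Job handed in at about 141 s: all six items are in the case, the lid is shut, and the case sits square and centred on the green mat, with the glass, globe and lamp unmoved in the last pictures.

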